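# Draw out the blank that matches the one in the vise

### The arm

A 7-joint arm with a two-finger parallel gripper is mounted at the origin on the work surface. World frame = base frame: x ahead of the robot, y to its left, z up, the work surface at z = 0. Lengths are in mm, angles in rad, forces in N, time in s.
With the tool pointing down it reaches from about 400 to 850 mm from the base axis. Payload 10.4 kg.
Tool frame: the origin (TCP) lies at the very end of the fingers, on their centre line; the grasp point (between the pads) lies 19 mm behind it; z points along the fingers, y is the direction in which the jaws open and shut (so a half turn about z gives the same grasp; the last joint's range is limited). The gripper opens to 87 mm and grips with 3 to 60 N. Pads are 19 mm wide; open, the fingers measure 117 mm over their backs; the gripper's body (75 mm by 190 mm) begins 51 mm behind the grasp point.
Start: joints at [1.288, 0.332, -0.065, 1.46, 0.022, 1.35, -0.088], TCP at [160.576, -604.043, 222.576] pointing down, gripper open.
Joint ranges: [-2.6, 2.6], [-0.5, 2.12], [-1.47, 1.34], [0.16, 2.42], [-1.27, 4.41], [0.06, 2.06], [-2.6, 2.6]. Speed limits (rad/s): [2.22, 2.22, 2.79, 2.79, 3.14, 3.14, 3.14].

### API

Orientations are given as a unit quaternion [x, y, z, w].
In Python, from bench import state, get_image, workorder gives the robot as it stands.
- The arm moves only by the shell command python3 -m pendant 'ROWS' [FORCE]. ROWS is text: rows parted by semicolons, each of 5 numbers parted by spaces: the shift along the tool's x, y, z in cm, then the turn about the tool's z in degrees, then the finger opening in cm, from 0 to 8.7. In form: dx dy dz spin jaw; .... A call has 1 to 12 rows; each row is the pose to reach, as a shift and turn from the pose measured when the call began, along the tool's axes at that moment; what a row does not reach only later rows make up. A row lasts 1/10 s, in which the tool goes at most 50 mm and 8.59 degrees, less where a joint would pass 70% of its speed; a pose out of reach is approached as far as the arm can. A call with a gripper value outside its range is refused whole. The fingers move at their own pace and stop on an object; FORCE is the grip in N (left out, the last holds). Time passes only in rows, so rows that repeat a pose let the fingers close. It gives the time, the measured TCP pose, the force and the opening at its end, in the units of the state.
- state(): the state, without advancing time (a new reading comes with each control period).
- get_image(name): name is "scene" or "top" or "wrist"; returns a dict with "color" (420x560x3 uint8, red, green, blue), "fx", "fy", "cx", "cy" (pixels), "dist_coeffs" ([k1, k2, p1, p2, k3] as OpenCV has them; the pictures are not rectified), "origin" and "orientation" of the camera in the world. Camera axes: x right, y down, z forward; pixel columns grow to the right and rows downward; lengths in mm; the calibration is good to about 2 mm. A picture is of the moment at which its call begins. There is no depth.
- workorder.sign_off(): hands the job in, once; it reports no verdict.
The state is a dict: "clock": time; "joint_pos": joint angles; "joint_velocities": joint speeds; "tau": joint torques, N m; "eef_pos": TCP position; "ee_rot": TCP orientation; "force": force on the tool from outside, world axes, zero at the start; "moment": the same for the moment, N m; "finger_gap": finger opening in mm.
Only numpy, scipy, OpenCV 4.12 (cv2) and the standard library are available. Lean on these libraries where they do the work, as an engineer would, in place of code of your own. Each camera call takes 0.05 s, during which the arm holds its last target.

### The job

A sample of the top that is to be turned next is clamped in the vise; the sample on the wooden pattern stand does not count. Grasp the long-handled hook and use it to draw the blank of the same shape as the vise's sample out from under the low drying rack, without bumping the rack and without reaching for the blank with the gripper while it is still under there; leave the other blank where it stands. Then stand the blank upright in the wooden tray, with the hook left lying on the bench clear of the rack and the bowl, the bronze cup and the ash handle left alone.

Things in the scene. Friction and masses are not known exactly. Their poses are not given: they have to be found in the camera images.
- rack: Low fixed wooden rack 384 x 166 mm: a roof of four 12 mm bars along its x, underside 85 mm up, top 99 mm, on four 14 mm square legs at x = +-185, y = +-75 mm; open between the legs. Origin on the bench under its centre. Front: the long side to its -y (roof edge y = -83 mm). Below it stand the two blanks, near x = -95 and x = 55 mm, y = -15 mm (within 10 mm); which is which varies.
- stemmed_blank: Loose maple blank standing upright, the stemmed shape: a 48 mm diameter cylinder up to 36 mm high, then a cone narrowing to a 16 mm diameter stem from 54 mm to the top at 66 mm. About 70 g. Origin at the centre of its underside, z up along its axis.
- drum_blank: Loose maple blank standing upright, the plain drum shape: a 48 mm diameter cylinder 52 mm high with a flat top. About 70 g. Origin at the centre of its underside, z up along its axis.
- stemmed_sample: Fixed sample with exactly the stemmed shape, either gripped in the vise (then it lies within 5 mm of vise_jaws) or standing on the pattern stand, a dark wooden block 80 x 80 x 65 mm (then over 0.8 m away). Origin at the centre of its underside.
- drum_sample: Fixed sample with exactly the drum shape, in whichever of vise and pattern stand the other sample is not. Origin at the centre of its underside.
- vise_jaws (a point): Point midway between the jaws of the small cast-iron vise (fixed, 110 x 120 mm, 88 mm high, a screw with a cross bar on one side), at the height of the underside of the sample gripped there (65 mm).
- hook: Loose hook, 310 mm long, about 200 g, lying on the bench. Origin on the bench under mid-handle, x towards the head, y left, z up. Ash handle: x = -56 to 44 mm, 22 mm wide, 16 to 40 mm above the bench, with a 26 mm wide heel at x = -52 resting on the bench; grip it across y near x = 0. From x = 45 mm on a straight steel stem, 12 mm wide, 10 mm high, lies on the bench.
- hook_corner (a point): Point on the hook at x = 245, y = 0, z = 5 mm in its frame: the end of the stem. Here the arm begins, a steel bar 58 mm long, 12 mm wide, 10 mm high, slanting back and to the left (+y) at 62 degrees to the stem, an acute barb.
- hook_arm_end (a point): Point on the hook at x = 218, y = 51, z = 5 mm in its frame: the middle of the free end of the arm; the head reaches y = 54 mm to the left and y = -6 mm to the right.
- hook_pocket (a point): Point on the hook (x = 195, y = 30, z = 5 mm in its frame) where the axis of a 48 mm blank lies when it touches both stem and arm, as it does when the hook is drawn back (-x).
- tray: Fixed square wooden tray, 110 x 110 mm outside, walls 5 mm thick and 18 mm high in all, floor 5 mm thick. Origin on the bench under its centre; x and y along its sides.
- bowl: Loose green glazed bowl with a crack, 124 mm across, 50 mm high, left alone. Origin under its centre.
- tail_cup: Loose bronze tailstock cup, 50 mm across, 55 mm high, left alone. Origin under its centre.
- ash_handle: Loose turned ash handle, 130 mm long, 30 mm thick, lying along its x, left alone. Origin under its middle.
Not all that is in view belongs to the job. Of the things that look like the tray, the middle-sized one is meant.

How it is judged:
By the outcome, as a careful person would: the job done as asked, in the order asked, and still so for the second after the job is handed in, with the robot touching nothing.
It also fails if it takes over 69 s, if anything falls off the work surface, if the arm or the gripper's body presses on something with over 40 N, if the wrist force passes 120 N, or if a joint passes its speed limit or range.

## Working session

There is one attempt and no reset: what is moved stays moved. The work goes in short steps, Python scripts to look and compute and a shell command to move; the robot and the scene stay as the last step left them, time stands still between calls to the robot, and variables do not carry over. Pictures are saved under pics/ and viewed, and the job is handed in when it is done.

```bash
ls; mkdir -p pics; cat > h.py <<'E'
import numpy as np, cv2
from scipy.spatial.transform import Rotation as R
from bench import state, get_image
def snap(n,f):
    im=get_image(n); cv2.imwrite('pics/'+f+'.png',im['color'][:,:,::-1]); np.save('pics/'+f+'.npy',im,allow_pickle=True); return im
def load(f): return np.load('pics/'+f+'.npy',allow_pickle=True).item()
def rot(im):
    o=np.array(im['orientation'],float)
    return R.from_quat(o).as_matrix() if o.size==4 else o.reshape(3,3)
def K(im): return np.array([[im['fx'],0,im['cx']],[0,im['fy'],im['cy']],[0,0,1.]])
def ray(im,px):
    p=cv2.undistortPoints(np.array(px,float).reshape(-1,1,2),K(im),np.array(im['dist_coeffs'],float)).reshape(-1,2)
    d=np.c_[p,np.ones(len(p))]@rot(im).T
    return np.array(im['origin'],float),d
def plane(im,px,z):
    o,d=ray(im,px); return o+d*((z-o[2])/d[:,2])[:,None]
def proj(im,P):
    Rm=rot(im); P=np.array(P,float).reshape(-1,3)
    q=(P-np.array(im['origin']))@Rm
    return cv2.projectPoints(q,np.zeros(3),np.zeros(3),K(im),np.array(im['dist_coeffs'],float))[0].reshape(-1,2)
E
python3 - <<'E'
from h import *
for n in ['scene','top','wrist']:
    im=snap(n,n+'0'); print(n,im['origin'],im['orientation'],im['fx'],im['dist_coeffs'])
s=state();print(s)
E
```

```text
pics
scene [1011.99968059  907.82189991  797.94618644] [ 0.22544605  0.86166016 -0.43747577 -0.1238176 ] 456.14447566524336 [0.04675324 0.         0.         0.         0.        ]
top [ 390.90764974   40.87772525 1485.10700347] [ 0.70909595 -0.70421586  0.02633902 -0.02385804] 411.7689145582951 [-0.02949666  0.          0.          0.          0.        ]
wrist [ 241.04149517 -583.14817771  384.11515586] [ 0.78370675 -0.60249312 -0.09243331  0.11942303] 302.190339080142 [-0.05901914  0.          0.          0.          0.        ]
{'clock': 0.15, 'joint_pos': array([ 1.28837707,  0.33272949, -0.06470267,  1.46068876,  0.02162926,
        1.34992709, -0.08850501]), 'joint_velocities': array([ 0.00086498, -0.00118804, -0.00155673, -0.00095915, -0.0003611 ,
       -0.00110432,  0.00020184]), 'tau': array([ 1.02612110e-03, -6.23632836e+01,  2.48660037e-02, -3.90148652e+01,
       -6.13074051e-02,  3.71057040e-02,  1.40242473e-04]), 'eef_pos': array([ 160.48750899, -603.75806373,  221.96346866]), 'ee_rot': array([ 9.91572197e-01,  1.29554231e-01, -1.03923283e-04, -5.17903125e-04]), 'force': array([ 0.18753817, -0.90635572,  0.12984488]), 'moment': array([-0.00821427, -0.00040655, -0.00932124]), 'finger_gap': 86.91635141596178}
```

View pics/scene0.png

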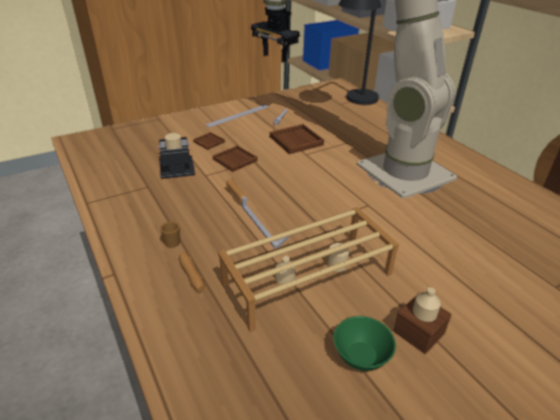

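View pics/top0.png

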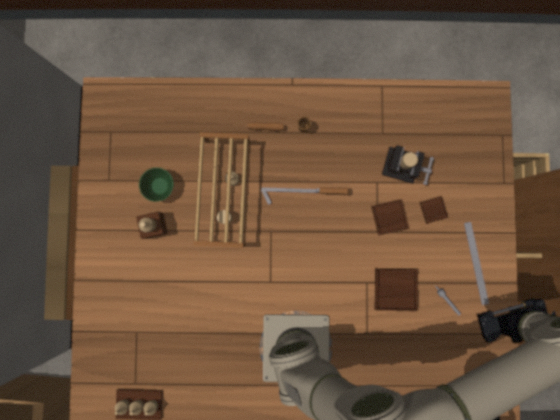

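View pics/wrist0.png

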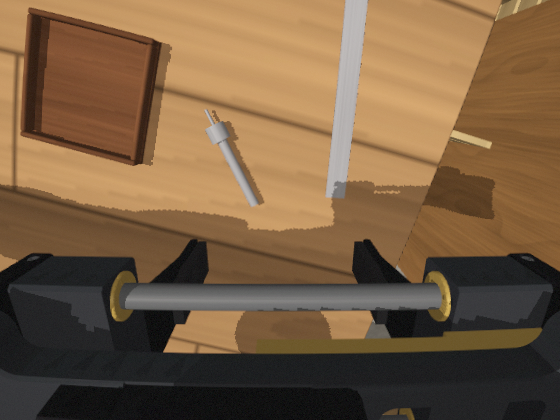

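The top picture shows the vise at (404,163), the stand at (150,225) and the rack at (223,190), with blanks at (234,178) and (225,216). The hook runs from (263,190) to (348,191). There are three tray-like things: (434,209) small, (390,217) middle and (396,289) large. I'll enlarge these to confirm.

```bash
python3 - <<'E'
from h import *
s=load('scene0')['color'][:,:,::-1]; t=load('top0')['color'][:,:,::-1]
def c(i,x0,y0,x1,y1,w,h): return cv2.resize(i[y0:y1,x0:x1],(w,h),interpolation=cv2.INTER_CUBIC)
a=np.vstack([np.hstack([c(s,145,120,225,180,400,300),c(s,390,280,470,340,400,300)]),np.hstack([c(s,250,230,370,320,400,300),c(t,180,130,280,205+0,400,300)])])
cv2.imwrite('pics/crop1.png',a)
b=c(t,180,120,460,320,784,560); cv2.imwrite('pics/crop2.png',b)
E
```

```text
(no output)
```

View pics/crop1.png

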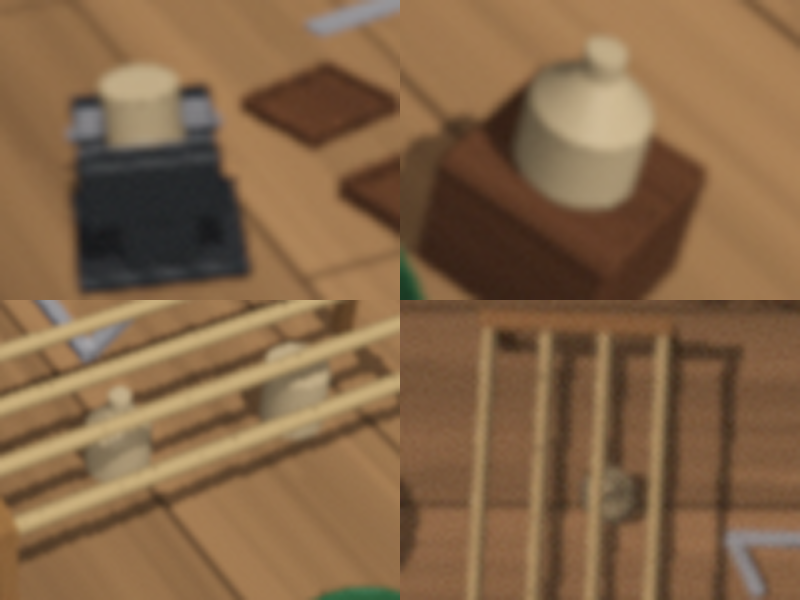

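View pics/crop2.png

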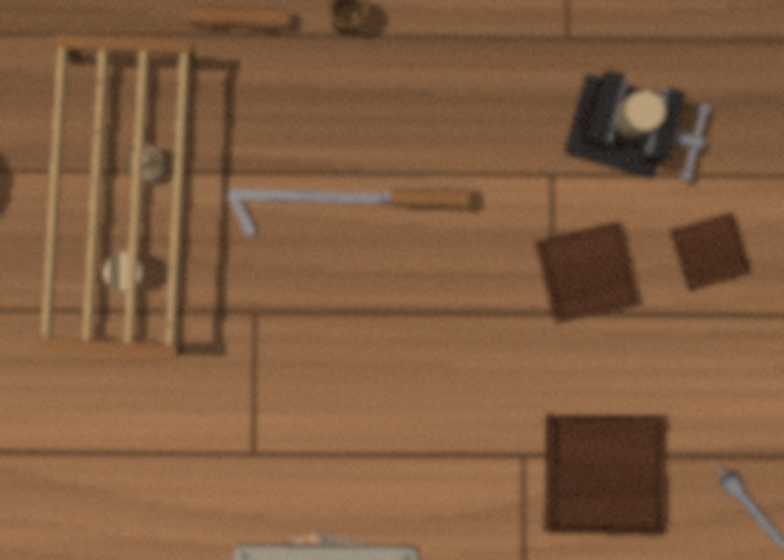

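The vise holds a plain drum: flat top, no stem, at scene (173,142). The stand holds the stemmed sample, so the drum blank is wanted. That's the one nearer the robot, at top (225,216) and scene (338,257). The stemmed blank at top (234,178) stays. Of the trays, the middle-sized one at top (390,217) is meant. Next I'll measure.

```bash
python3 - <<'E'
from h import *
T=load('top0');S=load('scene0')
t=T['color'];hsv=cv2.cvtColor(t,cv2.COLOR_RGB2HSV)
def comps(m,name,amin,roi,z):
    M=np.zeros_like(m);x0,y0,x1,y1=roi;M[y0:y1,x0:x1]=m[y0:y1,x0:x1]
    n,l,st,c=cv2.connectedComponentsWithStats(M)
    for i in range(1,n):
        if st[i,4]>=amin:
            cn=cv2.findContours((l==i).astype(np.uint8),0,2)[0][0]
            r=cv2.minAreaRect(cn); b=cv2.boxPoints(r)
            print(name,st[i],c[i].round(1),'world c',plane(T,c[i],z)[0].round(0),'box',plane(T,b,z)[:,:2].round(0).tolist())
# dark brown trays: reddish dark
m=((hsv[...,2]<95)&(hsv[...,0]<12)&(hsv[...,1]>110)).astype(np.uint8)
comps(m,'tray',150,(365,190,460,320),18)
g=((hsv[...,1]<70)&(hsv[...,2]>110)).astype(np.uint8)
comps(g,'steel',40,(255,180,325,210),10)
# raw neighbourhood for reference
for p in [(263,190),(269,203),(318,190),(333,191),(390,217),(225,216)]: print(p,t[p[1],p[0]],hsv[p[1],p[0]])
# manual first
print('hook corner/arm end/stem start/handle end',plane(T,[(264,190),(269,203),(318,191)],10).round(0),plane(T,[(320,191),(348,191)],40).round(0))
print('rack roof corners',plane(T,[(202,137),(248,138),(244,244),(196,239)],99).round(0))
E
```

```text
tray [421 197  26  26 412] [433.9 209.5] world c [ 489. -493.   18.] box [[514.0, -442.0], [539.0, -520.0], [462.0, -542.0], [438.0, -464.0]]
tray [372 201  36  33 757] [389.6 216.9] world c [ 462. -333.   18.] box [[502.0, -268.0], [528.0, -375.0], [422.0, -399.0], [396.0, -293.0]]
tray [ 375  269   43   42 1488] [396.2 289.1] world c [ 206. -354.   18.] box [[276.0, -279.0], [277.0, -429.0], [133.0, -428.0], [133.0, -279.0]]
steel [261 188  58  16 276] [284.6 191.3] world c [552.  43.  10.] box [[563.0, 128.0], [564.0, -77.0], [510.0, -78.0], [509.0, 127.0]]
(263, 190) [144 138 137] [  4  12 144]
(269, 203) [129 118 113] [  9  32 129]
(318, 190) [127 115 109] [ 10  36 127]
(333, 191) [132  89  57] [ 13 145 132]
(390, 217) [75 43 26] [ 10 167  75]
(225, 216) [181 153 114] [ 17  94 181]
hook corner/arm end/stem start/handle end [[556. 117.  10.]
 [509.  99.  10.]
 [553. -77.  10.]] [[ 550.  -82.   40.]
 [ 551. -181.   40.]]
rack roof corners [[727. 327.  99.]
 [724. 169.  99.]
 [363. 178.  99.]
 [379. 339.  99.]]
```

```bash
python3 - <<'E'
from h import *
t=load('top0')['color'][:,:,::-1];s=load('scene0')['color'][:,:,::-1]
cv2.imwrite('pics/c3.png',cv2.resize(t[130:250,190:350],(800,600),interpolation=cv2.INTER_CUBIC))
cv2.imwrite('pics/c4.png',cv2.resize(s[195:345,210:410],(800,600),interpolation=cv2.INTER_CUBIC))
E
```

```text
(no output)
```

View pics/c3.png

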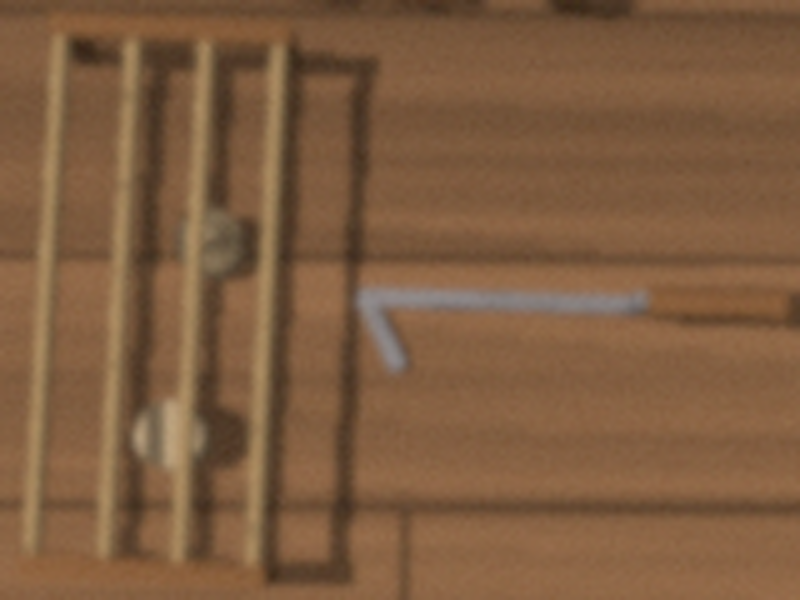

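View pics/c4.png

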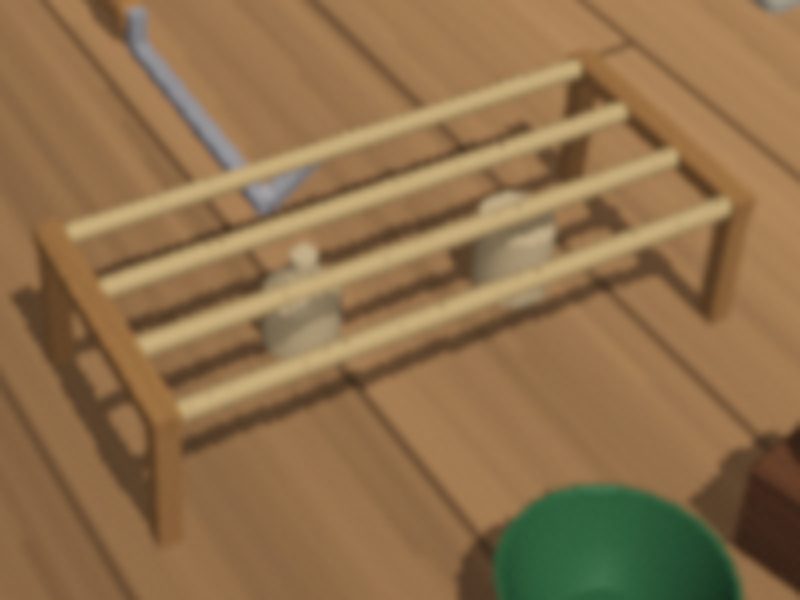

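```bash
python3 - <<'E'
from h import *
T=load('top0');S=load('scene0')
c=plane(T,[(200.4,134),(248.4,136.4),(243,245),(194.4,241)],99)[:,:2]; print(c.round(0)); print('sides',np.linalg.norm(c-np.roll(c,1,0),axis=1).round(0)); ctr=c.mean(0)
rx=((c[0]+c[1])-(c[2]+c[3]))/2; a=np.arctan2(rx[1],rx[0]); print('ctr',ctr,'yaw',np.degrees(a))
Rm=np.array([[np.cos(a),-np.sin(a)],[np.sin(a),np.cos(a)]])
d=plane(T,[(223.8,216.7)],52)[0]; s=plane(T,[(232.5,178.6)],50)[0]
d2=plane(S,[(338.8,247.5)],52)[0]; 
print('drum top',d,'scene',d2); print('nominal drum',ctr+Rm@[-95,-15],'stem',ctr+Rm@[55,-15],s)
print('hook', plane(T,[(262.6,189.4),(270,203.5)],10).round(0),plane(T,[(318,190.6)],10),plane(T,[(321,190.4),(349,191)],40).round(0))
# overlay
def draw(im,f,P):
    i=im['color'][:,:,::-1].copy(); i=cv2.resize(i,None,fx=2,fy=2)
    for p in proj(im,P): cv2.circle(i,tuple(int(v) for v in (p*2)),2,(0,0,255),-1)
    return i
P=[[*(ctr+Rm@[x,y]),z] for x in(-192,192) for y in(-83,83) for z in(99,)]+[[*(ctr+Rm@[x,y]),0] for x in(-185,185) for y in(-75,75)]
th=np.linspace(0,6.28,24); P+=[[d[0]+24*np.cos(q),d[1]+24*np.sin(q),z] for q in th for z in(0,52)]
a=draw(T,'',P);b=draw(S,'',P)
cv2.imwrite('pics/o1.png',np.hstack([a[230:530,360:760],b[380:680,400:800]]))
E
```

```text
[[737. 332.]
 [730. 168.]
 [360. 181.]
 [372. 344.]]
sides [365. 165. 370. 164.]
ctr [549.62367492 256.39027754] yaw -1.9640721620321588
drum top [456.51014992 253.98136244  52.        ] scene [454.98228627 248.54174131  52.        ]
nominal drum [454.16539384 244.65500704] stem [604.07727103 239.51408512] [590.70363528 226.0837976   50.        ]
hook [[558. 122.  10.]
 [507.  95.  10.]] [[554.92038118 -77.46100233  10.        ]] [[ 552.  -86.   40.]
 [ 551. -185.   40.]]
```

View pics/o1.png

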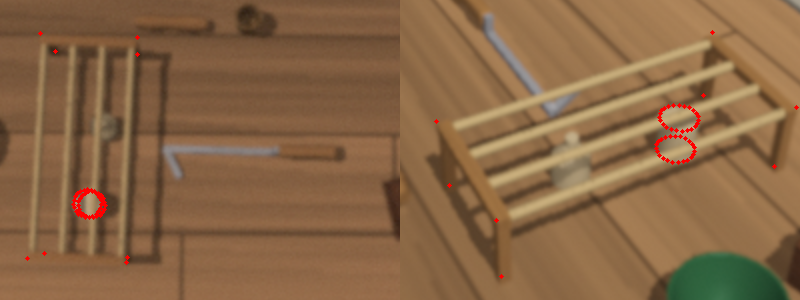

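```bash
cat >> h.py <<'E'
def go(x,y,z,yawy=None):
    """print tool-frame shift (cm) to world target; yawy: desired azimuth (deg) of tool y"""
    s=state(); Rm=R.from_quat(s['ee_rot']).as_matrix(); p=np.array(s['eef_pos'])
    d=Rm.T@(np.array([x,y,z])-p)/10
    yy=np.degrees(np.arctan2(Rm[1,1],Rm[0,1]))
    sp=0 if yawy is None else -((yawy-yy+180)%360-180)
    print('t',round(s['clock'],2),'p',p.round(1),'yaw_y',yy.round(1),'zax',Rm[:,2].round(3),'gap',round(s['finger_gap'],1),'F',np.round(s['force'],1)); print('shift cm',d.round(2),'spin',round(sp,1))
E
python3 -c "
from h import *
go(552,-127,110,-1)"
```

```text
t 0.15 p [ 160.5 -603.8  222. ] yaw_y -75.1 zax [-0.     0.001 -1.   ] gap 86.9 F [ 0.2 -0.9  0.1]
shift cm [ 50.09 -36.    11.23] spin -74.1
```

```bash
python3 -m pendant '3 -2.2 0 -5 8.7; 7 -5 0 -11 8.7; 11 -8 1 -17 8.7; 15 -11 2 -23 8.7; 19 -14 3 -29 8.7; 23 -17 4 -35 8.7; 27 -20 5 -41 8.7; 31 -23 6 -47 8.7; 35 -26 7 -53 8.7; 39 -29 8 -59 8.7; 43 -32 9 -65 8.7; 47 -34 10 -70 8.7' 20; python3 -c "
from h import *
go(552,-127,110,-1)"
```

```text
clock: 1.35
eef_pos: [524.7, -155.5, 123.1]
ee_rot: [0.736, 0.676, 0.0, -0.0]
force: [0.1, -0.9, 0.5]
finger_gap: 87.2
t 1.35 p [ 524.7 -155.5  123.1] yaw_y -4.9 zax [-0.     0.001 -1.   ] gap 87.2 F [ 0.1 -0.9  0.5]
shift cm [3.07 2.48 1.31] spin -3.9
```

```bash
python3 -m pendant '2 1.6 0.6 -2.5 8.7; 3.1 2.5 1.3 -3.9 8.7; 3.1 2.5 1.3 -3.9 8.7'; python3 - <<'E'
from h import *
snap('wrist','w1');snap('top','t1')
go(552,-127,9,-1)
E
```

```text
clock: 1.65
eef_pos: [552.2, -125.2, 108.9]
ee_rot: [0.712, 0.702, 0.0, -0.001]
force: [-0.9, -0.1, 0.6]
finger_gap: 86.9
t 1.75 p [ 551.4 -128.2  109.9] yaw_y -1.1 zax [-0.001  0.    -1.   ] gap 86.7 F [-0.2 -0.2 -0. ]
shift cm [ 0.12  0.07 10.09] spin -0.1
```

View pics/w1.png

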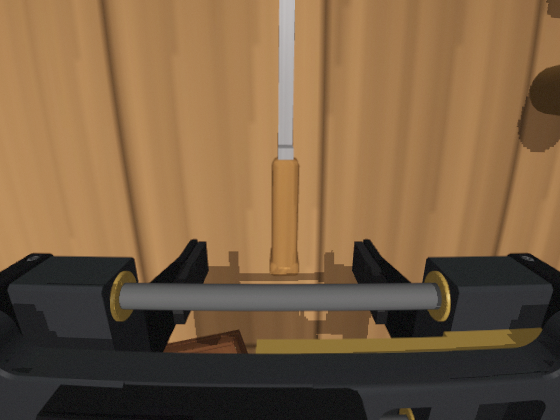

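```bash
python3 - <<'E'
from h import *
w=load('w1'); print(w['origin'])
print(plane(w,[(285.5,160),(284.5,272),(284.5,215)],40).round(1)); print(plane(w,[(286,148),(287,2)],10).round(1))
E
```

```text
[554.1893733  -43.23783904 271.35733921]
[[ 557.9  -79.4   40. ]
 [ 556.2 -176.3   40. ]
 [ 556.7 -124.1   40. ]]
[[558.9 -73.8  10. ]
 [560.8  38.1  10. ]]
```

The wrist picture shows the handle from (285,160) to (284,272). Its sizes check out, and the hook origin comes to about (557,-123) with yaw 89°.

```bash
python3 -c "
from h import *
go(557,-123,9.5,-1)"; python3 -m pendant '0.2 0.3 2 0 8.7; 0.5 0.55 5 0 8.7; 0.5 0.55 8 0 8.7; 0.5 0.55 9.5 0 8.7; 0.5 0.55 10 0 8.7; 0.5 0.55 10 0 8.7'; python3 -c "
from h import *
go(557,-123,9.5,-1)"
```

```text
t 1.75 p [ 551.4 -128.2  109.9] yaw_y -1.1 zax [-0.001  0.    -1.   ] gap 86.7 F [-0.2 -0.2 -0. ]
shift cm [ 0.53  0.56 10.04] spin -0.1
clock: 2.35
eef_pos: [556.7, -124.2, 10.3]
ee_rot: [0.714, 0.7, -0.001, -0.0]
force: [-0.4, 0.5, 1.1]
finger_gap: 86.9
t 2.35 p [ 556.7 -124.2   10.3] yaw_y -1.2 zax [-0.001 -0.    -1.   ] gap 86.9 F [-0.4  0.5  1.1]
shift cm [0.12 0.02 0.08] spin -0.2
```

```bash
python3 -m pendant '0 0 0 0 5; 0 0 0 0 3; 0 0 0 0 1.5; 0 0 0 0 1.5; 0 0 0 0 1.5; 0 0 0 0 1.5;0 0 0 0 1.5;0 0 0 0 1.5' 40; python3 - <<'E'
from h import *
go(557,-123,9.5,-1); snap('top','t2'); T=load('t2')
cv2.imwrite('pics/t2c.png',cv2.resize(T['color'][130:250,190:350,::-1],(800,600),interpolation=cv2.INTER_CUBIC))
E
```

```text
clock: 3.15
eef_pos: [556.7, -124.2, 10.2]
ee_rot: [0.714, 0.7, -0.001, -0.0]
force: [-0.2, 0.1, -0.0]
finger_gap: 30.5
t 3.15 p [ 556.7 -124.2   10.2] yaw_y -1.2 zax [-0.001 -0.    -1.   ] gap 30.5 F [-0.2  0.1 -0. ]
shift cm [0.12 0.03 0.07] spin -0.2
```

View pics/t2c.png

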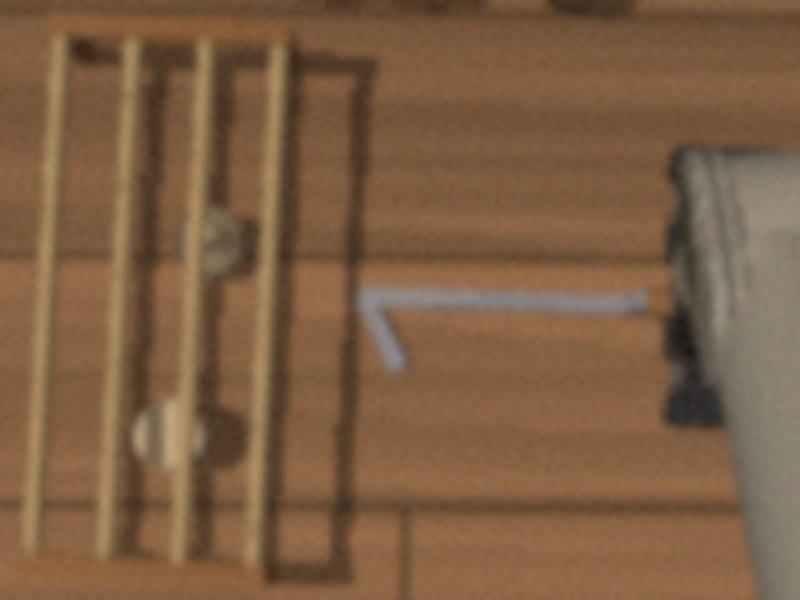

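```bash
python3 -m pendant '0 0 0 0 1.5; 0 0 0 0 1.5; 0 0 0 0 1.5; 0 0 0 0 1.5'; python3 - <<'E'
from h import *
go(557,-123,9.5,-1)
T=load('t2');m=(T['color'].astype(int)); hs=cv2.cvtColor(T['color'],cv2.COLOR_RGB2HSV)
print(plane(T,[(262.5,189),(270,203.5),(318,190.6)],10).round(1))
E
```

```text
clock: 3.6
eef_pos: [556.7, -124.1, 10.2]
ee_rot: [0.714, 0.7, -0.001, -0.0]
force: [0.7, -0.1, 0.3]
finger_gap: 21.3
t 3.6 p [ 556.7 -124.1   10.2] yaw_y -1.2 zax [-0.001 -0.    -1.   ] gap 21.3 F [ 0.7 -0.1  0.3]
shift cm [0.11 0.03 0.07] spin -0.2
[[559.3 122.5  10. ]
 [507.1  95.   10. ]
 [554.9 -77.5  10. ]]
```

```bash
python3 -c "
from h import *
go(546,-120,10.2);go(546,80,10.2)"; python3 -m pendant '0.2 -0.5 -0.1 0 1.5; 0.4 -1.15 -0.1 0 1.5; 3 -1.2 -0.1 0 1.5; 6 -1.2 -0.1 0 1.5;6 -1.2 -0.1 0 1.5;6 -1.2 -0.1 0 1.5'; python3 - <<'E'
from h import *
go(546,80,10.2);snap('top','t3'); T=load('t3')
cv2.imwrite('pics/t3c.png',cv2.resize(T['color'][130:250,190:350,::-1],(800,600),interpolation=cv2.INTER_CUBIC))
E
```

```text
t 3.6 p [ 556.7 -124.1   10.2] yaw_y -1.2 zax [-0.001 -0.    -1.   ] gap 21.3 F [ 0.7 -0.1  0.3]
shift cm [ 0.39 -1.07  0.  ] spin 0
t 3.6 p [ 556.7 -124.1   10.2] yaw_y -1.2 zax [-0.001 -0.    -1.   ] gap 21.3 F [ 0.7 -0.1  0.3]
shift cm [20.39 -1.49 -0.  ] spin 0
clock: 4.2
eef_pos: [545.4, -63.3, 11.2]
ee_rot: [0.714, 0.7, -0.001, -0.0]
force: [-0.4, -0.5, -1.8]
finger_gap: 21.5
t 4.2 p [545.4 -63.3  11.2] yaw_y -1.1 zax [-0.002 -0.    -1.   ] gap 21.5 F [-0.4 -0.5 -1.8]
shift cm [14.33 -0.21  0.09] spin 0
```

View pics/t3c.png

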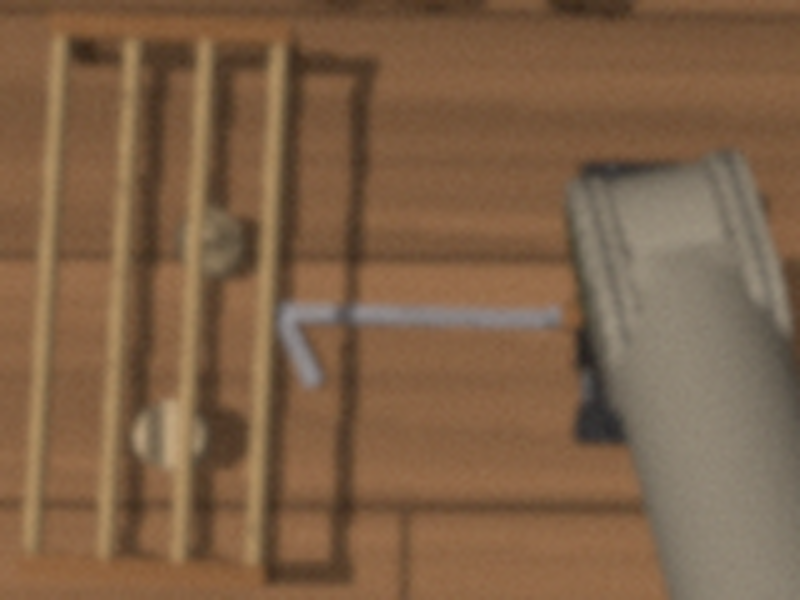

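The hook head is entering under the front bar at crop (300,310), with 20 mm to the drum and about 10 mm to the stemmed blank. I'll shift it 5 mm towards the drum and go in.

```bash
python3 -m pendant '0.5 -0.5 0 0 1.5; 3 -0.65 0 0 1.5; 6 -0.7 0 0 1.5; 6 -0.7 0 0 1.5'; python3 - <<'E'
from h import *
go(541,80,11.2);snap('top','t4'); snap('wrist','w4'); T=load('t4')
cv2.imwrite('pics/t4c.png',cv2.resize(T['color'][130:250,190:350,::-1],(800,600),interpolation=cv2.INTER_CUBIC))
E
```

```text
clock: 4.65
eef_pos: [539.1, 0.0, 11.3]
ee_rot: [0.713, 0.701, -0.0, -0.001]
force: [0.1, -0.3, -2.0]
finger_gap: 21.9
t 4.65 p [539.1   0.   11.3] yaw_y -0.9 zax [-0.002  0.001 -1.   ] gap 21.9 F [ 0.1 -0.3 -2. ]
shift cm [8.   0.06 0.02] spin 0
```

View pics/t4c.png

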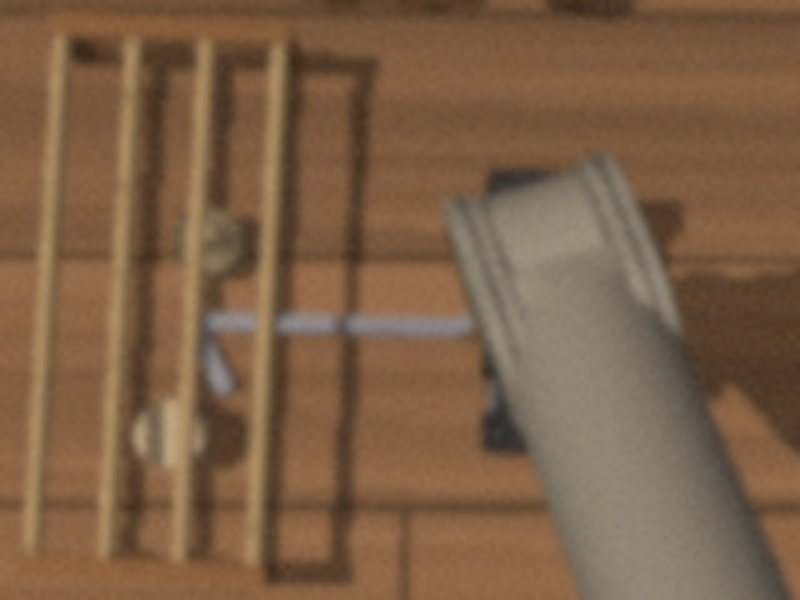

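View pics/w4.png

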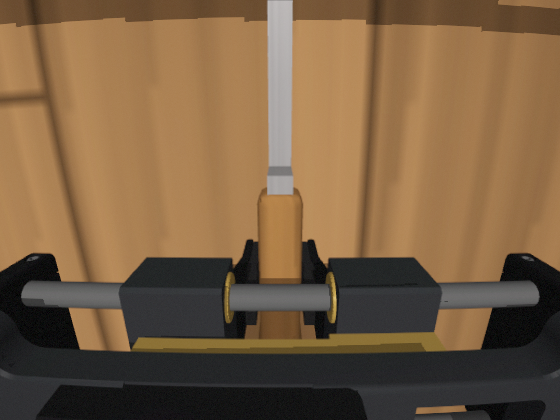

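```bash
python3 -m pendant '3 0.0 0 0 1.5; 6 0 0 0 1.5; 8 0 0 0 1.5; 8 0 0 0 1.5'; python3 - <<'E'
from h import *
go(541,80,11.2);snap('top','t5'); T=load('t5');S=snap('scene','s5')
a=cv2.resize(T['color'][130:250,190:350,::-1],(400,300),interpolation=cv2.INTER_CUBIC);b=cv2.resize(S['color'][195:345,210:410,::-1],(400,300),interpolation=cv2.INTER_CUBIC)
cv2.imwrite('pics/t5c.png',np.hstack([a,b]))
E
```

```text
clock: 5.15
eef_pos: [540.6, 77.8, 11.0]
ee_rot: [0.713, 0.701, -0.001, -0.001]
force: [0.5, -0.3, -1.8]
finger_gap: 21.8
t 5.15 p [540.6  77.8  11. ] yaw_y -1.0 zax [-0.002  0.    -1.   ] gap 21.8 F [ 0.5 -0.3 -1.8]
shift cm [ 0.22  0.03 -0.02] spin 0
```

View pics/t5c.png

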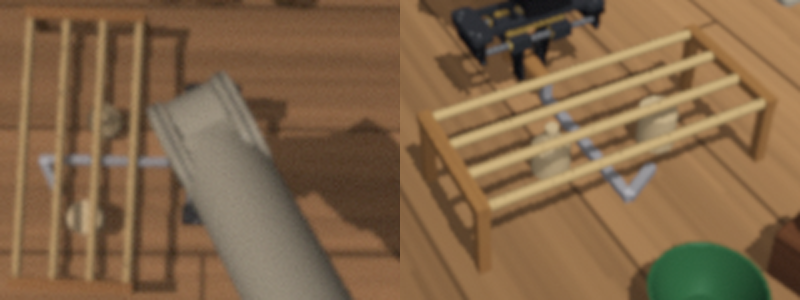

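```bash
python3 -m pendant '0 -1.2 0 0 1.5; 0 -2.4 0 0 1.5; 0 -3.6 0 0 1.5; 0 -4.5 0 0 1.5; 0 -5 0 0 1.5; 0 -5 0 0 1.5'; python3 - <<'E'
from h import *
go(541,80,11.2);snap('top','t6'); T=load('t6');S=snap('scene','s6')
a=cv2.resize(T['color'][130:250,190:350,::-1],(400,300),interpolation=cv2.INTER_CUBIC);b=cv2.resize(S['color'][195:345,210:410,::-1],(400,300),interpolation=cv2.INTER_CUBIC)
cv2.imwrite('pics/t6c.png',np.hstack([a,b]))
E
```

```text
clock: 5.85
eef_pos: [490.4, 75.0, 10.9]
ee_rot: [0.714, 0.7, -0.002, -0.0]
force: [-1.1, -0.4, -1.6]
finger_gap: 21.8
t 5.85 p [490.4  75.   10.9] yaw_y -1.2 zax [-0.003 -0.002 -1.   ] gap 21.8 F [-1.1 -0.4 -1.6]
shift cm [ 0.61  5.05 -0.04] spin 0
```

View pics/t6c.png

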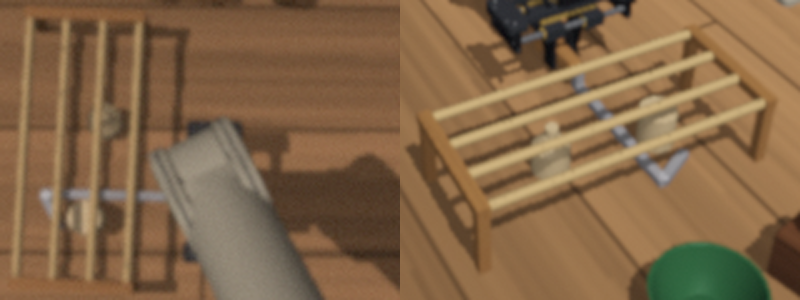

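```bash
python3 -m pendant '-0.6 0 0 0 1.5; -1.6 0 0 0 1.5; -2.8 0 0 0 1.5; -4 0 0 0 1.5; -5.2 0 0 0 1.5; -6.4 0 0 0 1.5; -7.6 0 0 0 1.5; -8.8 0 0 0 1.5; -10 0 0 0 1.5; -11 0 0 0 1.5; -12 0 0 0 1.5; -12 0 0 0 1.5'; python3 - <<'E'
from h import *
go(490,-175,11.2);snap('top','t7'); T=load('t7');S=snap('scene','s7')
a=cv2.resize(T['color'][130:250,190:350,::-1],(400,300),interpolation=cv2.INTER_CUBIC);b=cv2.resize(S['color'][195:345,210:410,::-1],(400,300),interpolation=cv2.INTER_CUBIC)
cv2.imwrite('pics/t7c.png',np.hstack([a,b]))
E
```

```text
clock: 7.15
eef_pos: [488.6, -46.5, 11.2]
ee_rot: [0.715, 0.699, -0.002, 0.0]
force: [0.4, 0.7, -1.6]
finger_gap: 22.0
t 7.15 p [488.6 -46.5  11.2] yaw_y -1.3 zax [-0.002 -0.003 -1.   ] gap 22.0 F [ 0.4  0.7 -1.6]
shift cm [-12.84   0.44   0.03] spin 0
```

View pics/t7c.png

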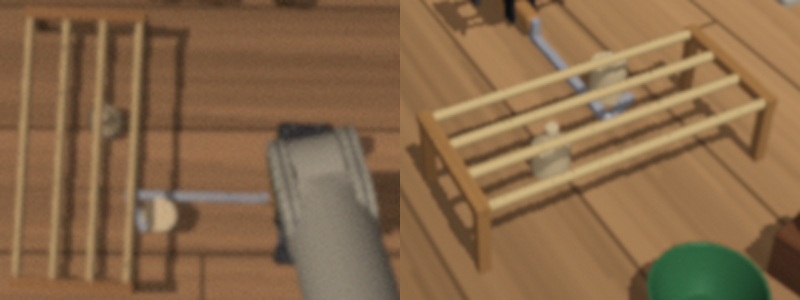

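The drum sits in the hook pocket at crop (160,214), nearly out, and the stemmed blank is unmoved. I'll keep drawing.

```bash
python3 -m pendant '-0.6 0 0 0 1.5; -1.6 0 0 0 1.5; -2.8 0 0 0 1.5; -4 0 0 0 1.5; -5.2 0 0 0 1.5; -6.4 0 0 0 1.5; -7.6 0 0 0 1.5; -8.8 0 0 0 1.5; -10 0 0 0 1.5; -11.2 0 0 0 1.5; -12.4 0 0 0 1.5; -12.8 0 0 0 1.5'; python3 - <<'E'
from h import *
go(490,-175,11.2);snap('top','t8'); T=load('t8')
a=cv2.resize(T['color'][130:280,190:390,::-1],(800,600),interpolation=cv2.INTER_CUBIC)
cv2.imwrite('pics/t8c.png',a)
E
```

```text
clock: 8.45
eef_pos: [485.8, -174.4, 11.4]
ee_rot: [0.715, 0.699, -0.002, 0.0]
force: [0.0, 1.0, -1.7]
finger_gap: 22.0
t 8.45 p [ 485.8 -174.4   11.4] yaw_y -1.3 zax [-0.002 -0.002 -1.   ] gap 22.0 F [ 0.   1.  -1.7]
shift cm [-0.05  0.42  0.02] spin 0
```

View pics/t8c.png

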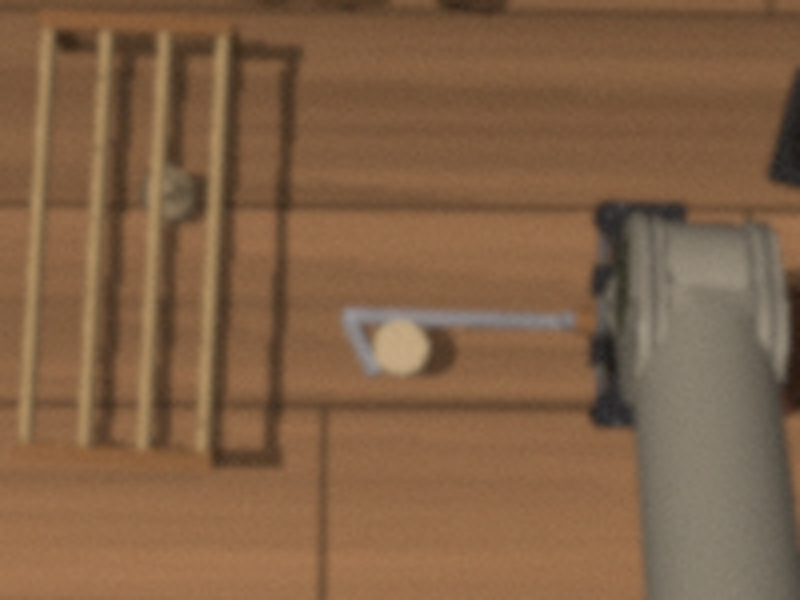

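```bash
python3 -m pendant '0.8 0 0 0 1.5; 1.6 0.1 0 0 1.5; 2.2 0.6 0 0 1.5; 2.2 1.2 0.1 0 1.5; 2.2 1.2 0.1 0 1.5; 2.2 1.2 0.1 0 4;2.2 1.2 0.1 0 7;2.2 1.2 0.1 0 8.7;2.2 1.2 0.1 0 8.7;2.2 1.2 0.1 0 8.7;2.2 1.2 0.1 0 8.7' 20; python3 -m pendant '0 0 0 0 8.7; 0 0 0 0 8.7;0 0 -2 0 8.7; 0 0 -5 0 8.7; 0 0 -9 0 8.7;0 0 -12 0 8.7; 0 0 -12 0 8.7'; python3 - <<'E'
from h import *
go(456,20,130);snap('top','t9'); T=load('t9'); snap('scene','s9')
a=cv2.resize(T['color'][130:280,190:390,::-1],(800,600),interpolation=cv2.INTER_CUBIC)
cv2.imwrite('pics/t9c.png',a)
E
```

```text
clock: 9.6
eef_pos: [498.3, -152.7, 10.4]
ee_rot: [0.715, 0.699, -0.002, 0.0]
force: [0.0, -1.0, 0.2]
finger_gap: 61.7
clock: 10.3
eef_pos: [501.0, -152.9, 134.7]
ee_rot: [0.715, 0.699, -0.0, 0.003]
force: [0.1, 0.1, 0.2]
finger_gap: 86.9
t 10.3 p [ 501.  -152.9  134.7] yaw_y -1.3 zax [ 0.004 -0.005 -1.   ] gap 86.9 F [0.1 0.1 0.2]
shift cm [17.19 -4.9   0.37] spin 0
```

View pics/t9c.png

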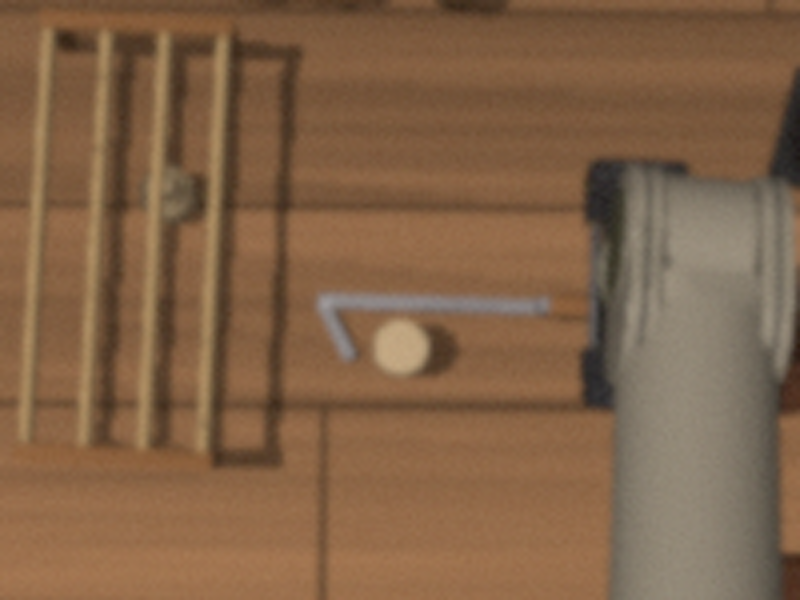

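View pics/s9.png

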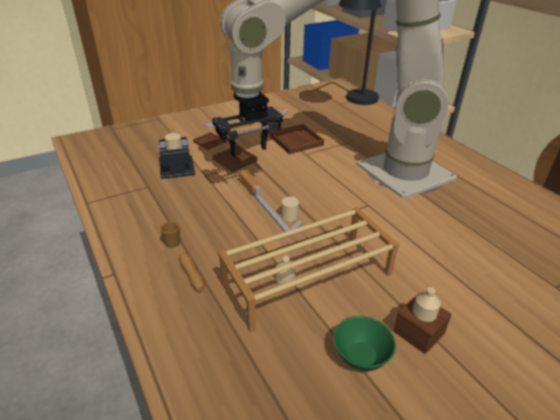

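```bash
python3 - <<'E'
from h import *
T=load('t9');S=load('s9')
print(plane(T,[(290.25,216.75)],52).round(1))
s=S['color'][:,:,::-1]
hs=cv2.cvtColor(S['color'],cv2.COLOR_RGB2HSV)
m=((hs[...,2]>130)&(hs[...,1]<125)&(hs[...,1]>50)).astype(np.uint8);m[:190]=0;m[225:]=0;m[:,:275]=0;m[:,305:]=0
n,l,st,c=cv2.connectedComponentsWithStats(m);print(st[1:],c[1:])
cv2.imwrite('pics/s9c.png',cv2.resize(s[150:240,180:320],(784,504),interpolation=cv2.INTER_CUBIC))
p=plane(T,[(290.25,216.75)],52)[0]; print(proj(S,[p,[p[0],p[1],0]]))
go(p[0],p[1],130)
E
```

```text
[[458.   22.5  52. ]]
[[275 190  30  35 613]
 [290 190   2   1   2]
 [302 195   1   1   1]
 [275 203   1   1   1]
 [275 206   1   1   1]
 [304 207   1   1   1]
 [303 216   2   1   2]
 [275 222   3   3   6]
 [289 224   1   1   1]] [[290.61990212 207.42903752]
 [290.5        190.        ]
 [302.         195.        ]
 [275.         203.        ]
 [275.         206.        ]
 [304.         207.        ]
 [303.5        216.        ]
 [275.66666667 223.33333333]
 [289.         224.        ]]
[[290.78133668 200.97461419]
 [290.25250647 215.66012409]]
t 10.4 p [ 498.7 -152.6  130.7] yaw_y -1.3 zax [-0.001 -0.003 -1.   ] gap 87.0 F [-0.4 -0.3 -1.1]
shift cm [17.41 -4.48  0.02] spin 0
```

View pics/s9c.png

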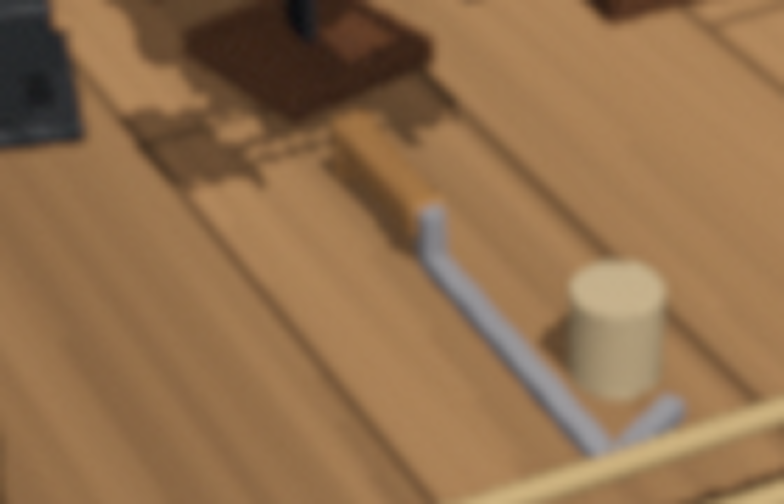

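Both views agree the drum stands upright at (458,22). The hook lies free beside it.

```bash
python3 -m pendant '3 -0.8 0 0 8.7; 7 -1.8 0 0 8.7; 11 -2.8 0 0 8.7; 14.5 -3.8 0 0 8.7; 17 -4.4 0 0 8.7; 17.4 -4.5 0 0 8.7; 17.4 -4.5 0 0 8.7'; python3 - <<'E'
from h import *
snap('wrist','w10'); go(458,22.5,20)
E
```

```text
clock: 11.1
eef_pos: [457.1, 22.6, 129.3]
ee_rot: [0.715, 0.699, -0.002, 0.0]
force: [0.3, -0.9, -0.5]
finger_gap: 86.8
t 11.15 p [457.4  21.6 129.4] yaw_y -1.3 zax [-0.002 -0.003 -1.   ] gap 86.7 F [-0.4 -0.4 -0.7]
shift cm [ 0.12  0.08 10.94] spin 0
```

View pics/w10.png

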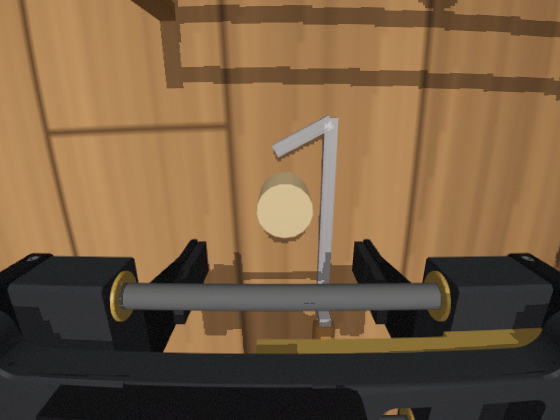

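```bash
python3 - <<'E'
from h import *
w=load('w10'); print(plane(w,[(285,209),(258,209),(312.5,209)],52).round(1))
E
```

```text
[[462.1  25.7  52. ]
 [439.6  26.2  52. ]
 [485.1  25.2  52. ]]
```

```bash
python3 -m pendant '0.3 0.3 2 0 8.7; 0.35 0.35 5 0 8.7; 0.35 0.35 8 0 8.7; 0.35 0.35 10 0 8.7; 0.35 0.35 10.9 0 8.7; 0.35 0.35 10.9 0 8.7'; python3 -m pendant '0 0 0 0 6; 0 0 0 0 4; 0 0 0 0 4; 0 0 0 0 4; 0 0 0 0 4; 0 0 0 0 4; 0 0 0 0 4; 0 0 0 0 4' 20; python3 - <<'E'
from h import *
go(461,25,20)
E
```

```text
clock: 11.75
eef_pos: [460.0, 23.9, 19.3]
ee_rot: [0.716, 0.698, -0.003, -0.001]
force: [-0.6, -0.5, -1.9]
finger_gap: 87.0
clock: 12.55
eef_pos: [460.2, 23.9, 19.5]
ee_rot: [0.716, 0.698, -0.003, -0.001]
force: [-0.6, -0.3, 3.9]
finger_gap: 46.5
t 12.55 p [460.2  23.9  19.5] yaw_y -1.4 zax [-0.005 -0.003 -1.   ] gap 46.5 F [-0.6 -0.3  3.9]
shift cm [ 0.11  0.08 -0.05] spin 0
```

```bash
python3 -m pendant '0 0 -1 0 4; 0 0 -3 0 4; 0 0 -6 0 4; 0 0 -9 0 4; 0 0 -9 0 4' 20; python3 - <<'E'
from h import *
go(462,-333,107)
snap('wrist','w11')
E
```

```text
clock: 13.05
eef_pos: [462.9, 24.5, 113.5]
ee_rot: [0.716, 0.698, -0.001, 0.002]
force: [1.0, 0.3, -0.7]
finger_gap: 46.5
t 13.05 p [462.9  24.5 113.5] yaw_y -1.4 zax [ 0.001 -0.003 -1.   ] gap 46.5 F [ 1.   0.3 -0.7]
shift cm [-35.74   0.78   0.77] spin 0
```

View pics/w11.png

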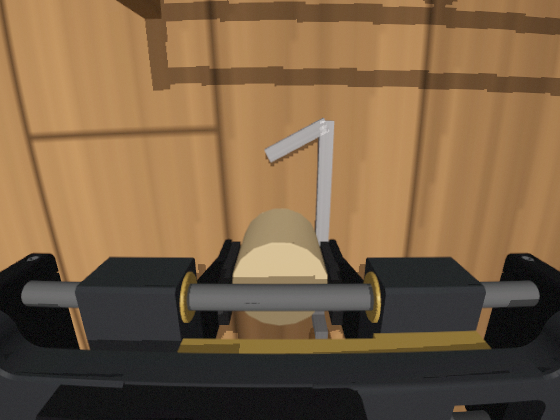

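```bash
python3 -m pendant '-2 0 0 0 4; -5 0.1 0 0 4; -8.5 0.1 0 0 4; -12 0.2 0 0 4; -16 0.3 0 0 4; -20 0.4 0 0 4; -24 0.5 0 0 4; -28 0.6 0 0 4; -31 0.7 0 0 4; -34 0.7 0 0 4; -35.7 0.8 0 0 4; -35.7 0.8 0 0 4' 20; python3 - <<'E'
from h import *
go(462,-333,27)
S=snap('scene','s12'); T=load('top0'); S0=load('scene0')
# tray rim corners in scene0
cv2.imwrite('pics/s12c.png',np.vstack([cv2.resize(S['color'][100:200,170:310,::-1],(420,300),interpolation=cv2.INTER_CUBIC),cv2.resize(S0['color'][135:185,200:270,::-1],(420,300),interpolation=cv2.INTER_CUBIC)]))
c=np.array([462,-333]);a=np.radians(-76.3);u=np.array([np.cos(a),np.sin(a)])*55;v=np.array([-u[1],u[0]])
print(proj(S0,[[*(c+i*u+j*v),18] for i,j in((1,1),(1,-1),(-1,-1),(-1,1))]).round(1))
E
```

```text
clock: 14.3
eef_pos: [460.0, -334.8, 111.7]
ee_rot: [0.717, 0.697, -0.002, 0.0]
force: [-0.2, -0.5, -0.5]
finger_gap: 46.3
t 14.3 p [ 460.  -334.8  111.7] yaw_y -1.6 zax [-0.002 -0.003 -1.   ] gap 46.3 F [-0.2 -0.5 -0.5]
shift cm [0.21 0.21 8.47] spin 0
[[212.9 155.2]
 [238.1 144.8]
 [258.7 156.5]
 [233.3 167.9]]
```

View pics/s12c.png

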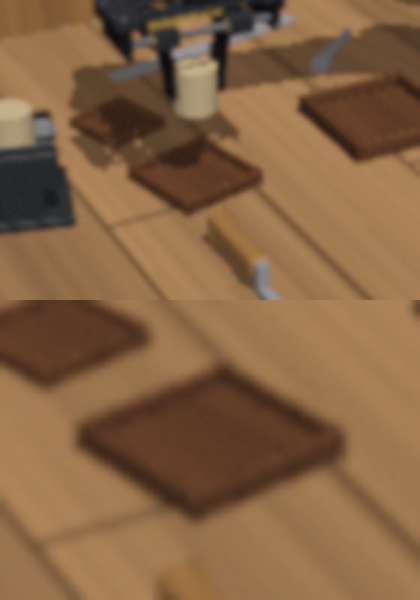

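```bash
python3 -m pendant '0.2 0.2 2 0 4; 0.4 0.4 4 0 4; 0.4 0.4 6 0 4; 0.4 0.4 7.5 0 4; 0.4 0.4 8.2 0 4; 0.4 0.4 8.5 0 4; 0.4 0.4 8.6 0 4; 0.4 0.4 8.65 0 4; 0.4 0.4 8.65 0 4' 20; python3 - <<'E'
from h import *
go(464,-331,25)
S=snap('scene','s13');
cv2.imwrite('pics/s13c.png',cv2.resize(S['color'][100:200,170:310,::-1],(784,560),interpolation=cv2.INTER_CUBIC))
E
```

```text
clock: 15.25
eef_pos: [464.9, -329.3, 26.0]
ee_rot: [0.716, 0.698, -0.001, 0.001]
force: [-0.4, -0.3, -0.4]
finger_gap: 46.5
t 15.25 p [ 464.9 -329.3   26. ] yaw_y -1.5 zax [-0.001 -0.003 -1.   ] gap 46.5 F [-0.4 -0.3 -0.4]
shift cm [-0.17 -0.08  0.1 ] spin 0
```

View pics/s13c.png

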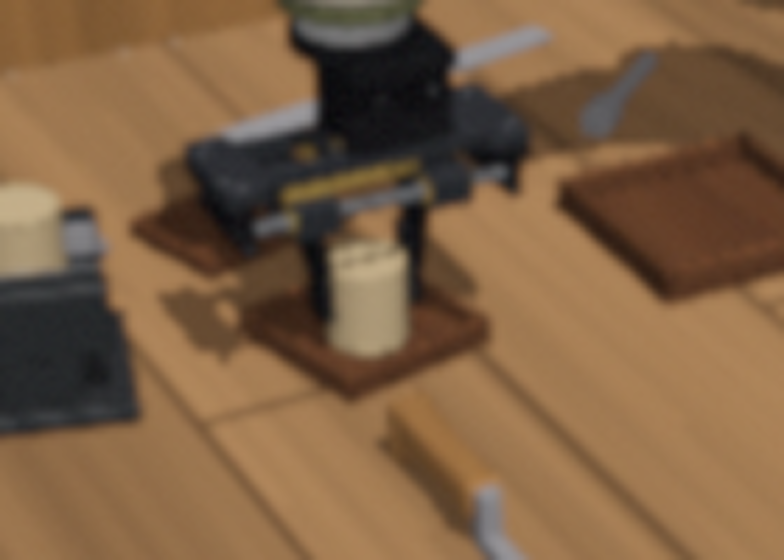

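```bash
python3 -m pendant '-0.2 -0.2 0 0 4; -0.4 -0.4 0.05 0 4; -0.4 -0.4 0.15 0 4; -0.4 -0.4 0.15 0 4;-0.4 -0.4 0.15 0 4' 20; python3 -m pendant '0 0 0 0 5.2; 0 0 0 0 5.5; 0 0 0 0 6.5; 0 0 0 0 8; 0 0 0 0 8.7; 0 0 0 0 8.7; 0 0 -1 0 8.7; 0 0 -3 0 8.7; 0 0 -6 0 8.7; 0 0 -10 0 8.7; 0 0 -14 0 8.7; 0 0 -14 0 8.7' 20; python3 - <<'E'
from h import *
go(464,-331,200)
E
```

```text
clock: 15.8
eef_pos: [460.7, -333.4, 24.6]
ee_rot: [0.716, 0.698, -0.001, 0.001]
force: [-0.6, -0.7, 1.1]
finger_gap: 46.6
clock: 17.0
eef_pos: [463.6, -334.3, 171.3]
ee_rot: [0.716, 0.698, -0.001, 0.005]
force: [0.7, 0.2, 0.2]
finger_gap: 86.9
t 17.0 p [ 463.6 -334.3  171.3] yaw_y -1.5 zax [ 0.006 -0.009 -1.   ] gap 86.9 F [0.7 0.2 0.2]
shift cm [ 0.31  0.05 -2.88] spin 0
```

Next I'll back off a little (tool −x) so the cameras can see the tray.

```bash
python3 -m pendant '-3 0 -2 0 8.7; -7 0 -3 0 8.7; -11 0 -3 0 8.7; -15 0 -3 0 8.7; -18 -1 -3 0 8.7; -20 -4 -3 0 8.7; -20 -8 -3 0 8.7;-20 -11 -3 0 8.7;-20 -12 -3 0 8.7;-20 -12 -3 0 8.7'; python3 - <<'E'
from h import *
S=snap('scene','s14');T=snap('top','t14');W=snap('wrist','w14')
cv2.imwrite('pics/f.png',np.hstack([cv2.resize(S['color'][80:380,130:530,::-1],(400,300)),T['color'][100:400,100:500,::-1]]))
cv2.imwrite('pics/f2.png',np.hstack([cv2.resize(S['color'][110:200,170:290,::-1],(400,300),interpolation=2),cv2.resize(T['color'][170:260,330:450,::-1],(400,300),interpolation=2)]))
go(464,-331,200)
E
```

```text
clock: 18.0
eef_pos: [336.8, -531.4, 202.8]
ee_rot: [0.717, 0.697, -0.001, 0.006]
force: [0.4, -0.6, -0.2]
finger_gap: 87.1
t 18.15 p [ 340.1 -530.2  202.4] yaw_y -1.4 zax [ 0.008 -0.009 -1.   ] gap 86.8 F [ 0.5 -0.8 -1.7]
shift cm [20.21 11.91  0.16] spin 0
```

View pics/f.png

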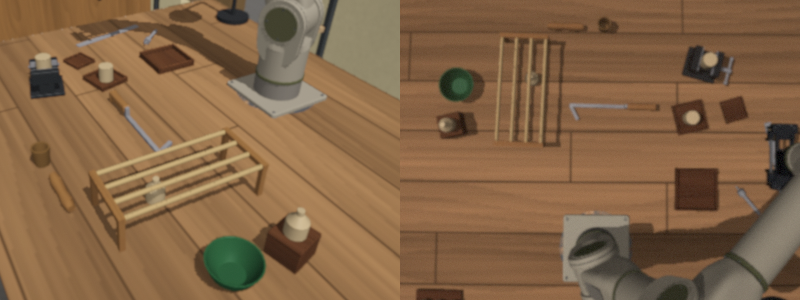

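View pics/f2.png

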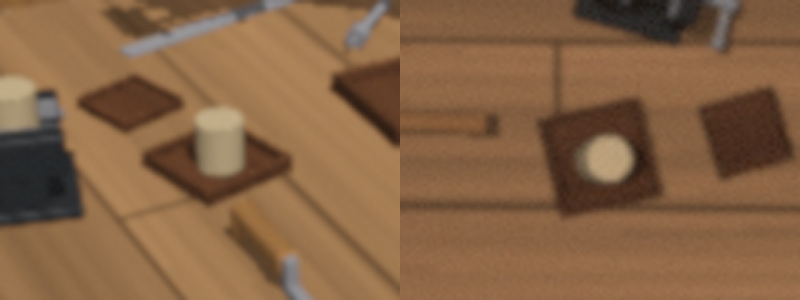

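The drum stands upright in the middle tray. The hook lies flat, clear of the rack, and the other things are where they were. Handing in.

```bash
python3 -c "
from bench import workorder
print(workorder.sign_off())"
```

```text
the job is handed in; nothing more can be done
None
```

The drum blank, matching the drum sample in the vise, is standing upright in the middle-sized tray. I handed the job in at about 18 s of the 69 s allowed.

I drew the blank out from under the rack with the hook, laid the hook on the bench, and only then picked up the blank with the gripper.

**Last checks:** the scene and top pictures, taken with the gripper empty and well clear, show:
- **Blank:** it is upright and near the middle of the tray.
- **Hook:** it lies flat, with its head about 60–70 mm in front of the rack.
- **Everything else:** the stemmed blank, bowl, bronze cup and ash handle look unmoved. I compared these by eye and did not re-measure them.

The wrist force readings stayed under about 5 N.

**Disagreements:**
- The wrist and top cameras differed by 3–5 mm on the positions of the hook and the blank.
- The rack's long side measured about 367 mm in the top picture, against the 384 mm given.
- The scene view put the tray 3–4 mm from the top view's position.

All of these were within the clearances I left.

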